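# Lock the blade arm of the bread slicer with its pin

## Robot

A 6-joint arm with a two-finger parallel gripper is mounted at the origin on a cart in front of the work surface, level with it; the furniture and walls round the work are solid. World frame = base frame: x ahead of the robot, y to its left, z up, the work surface at z = 0. Lengths are in m, angles in rad, forces in N, time in s.
With the tool pointing down it reaches from about 0.325 to 0.775 m from the base axis. Payload 5.5 kg.
Tool frame: the origin (TCP) lies on the mounting face of the last link; the fingertips stand 182 mm ahead of it and the grasp point (between the pads) lies 163 mm ahead of it; z points along the fingers, y is the line along which they close (so a half turn about z gives the same grasp; the last joint's range is limited). The gripper opens to 88 mm and grips with 3 to 60 N. Pads are 20 mm wide; open, the fingers measure 115 mm over their backs; the gripper's body (75 mm by 178 mm) begins 61 mm behind the grasp point.
Start: joints at [1.166, 0.091, 1.231, -0, 1.82, -0.057], TCP at [0.205, 0.564, 0.405] pointing down, gripper open.
Joint ranges: [-2.87, 2.87], [-0.86, 2.18], [0.17, 2.46], [-1.51, 4.65], [0.06, 2.69], [-2.65, 2.65]. Speed limits (rad/s): [2.57, 2.57, 3.01, 3.14, 3.14, 3.14].

## Interface

Orientations are given as a 3x3 rotation matrix whose columns are the frame's x, y, z axes.
In Python, from plant import ctrl gives the robot as it stands.
- The arm moves only by the tool jog_arm, never from a script. Its arguments are lists of equal length, an entry for each row: "dp": the shift along the tool's x, y, z in units of 0.3 m (1.0 is 0.3 m), a list of three; "dr": the turn, a rotation vector about the tool's x, y, z in units of 30 degrees (1.0 is 30 degrees), a list of three; "gripper": the opening, from 0 (shut) to 1 (fully open). In form: {"dp": [[tx, ty, tz], ...], "dr": [[rx, ry, rz], ...], "gripper": [gripper, ...]}. A call has 1 to 12 rows; each row shifts and turns the commanded pose from where the row before left it, along the tool's axes as they then stand; what a row does not reach is not made up. A row lasts 1/10 s, in which the tool goes at most 50 mm and 8.59 degrees, less where a joint would pass 70% of its speed; a pose out of reach is approached as far as the arm can. A call with a number of a shift or a turn outside -1 to 1 is refused whole. A call with a gripper value outside its range is refused whole. The fingers move at their own pace and stop on an object; the grip force is fixed at half the most. Time passes only in rows, so rows that do not move let the fingers close. It gives the time, the measured TCP pose, the force, the opening and the grip force at its end, in the units of the state.
- ctrl.get_state(): the state, without advancing time (a new reading comes with each control period).
- ctrl.grab_frame(name): name is "scene" or "top"; returns a dict with "image" (420x560x3 uint8, red, green, blue), "depth" (420x560 float32, m along the optical axis (not along the pixel's ray), 0 where there is no reading), "K" (3x3 intrinsics, pixels), "cam_to_world" (4x4, takes a point from camera to world coordinates). Camera axes: x right, y down, z forward; pixel columns grow to the right and rows downward; lengths in m; the calibration is good to about 2 mm. A picture is of the moment at which its call begins.
- ctrl.close_job(): hands the job in; it is judged then, once.
The state is a dict: "t": time; "qpos": joint angles; "qd": joint speeds; "joint_torque": joint torques, N m; "tcp_pos": TCP position; "tcp_rot": TCP orientation; "wrist_force": force on the tool from outside, world axes, zero at the start; "moment": the same for the moment, N m; "gripper_width": finger opening in m; "grip_force": force on a finger pad.
Only numpy, scipy, OpenCV 4.12 (cv2) and the standard library are available. Lean on these libraries where they do the work, as an engineer would, in place of code of your own. Each camera call takes 0.05 s, during which the arm holds its last target. There are 200 camera calls.

## Task

We have finished slicing bread: make the lever bread slicer safe before it is put away. Lower its raised blade arm fully onto its stop, then take the red-handled lock pin and push it from the front, the side nearest the robot, through the brass-mouthed bracket and the arm until its handle is right up against the bracket, and let go. Leave the mug and the glass where they are.

Things in the scene. Friction and masses are not known exactly. Their poses are not given: they have to be found in the camera images.
- bread_slicer: lever bread slicer, fixed: beech board 150 (x) by 340 (y) mm, top 34 mm above the worktop. Origin: centre of its underside; x points away from the robot at yaw 0, y runs along the arm towards the hinge. Hinge axis along x at y = +135 mm, 74 mm above the worktop. The lock bracket stands at y = -145 mm
- lock_hole (a point): mouth of the brass bush on the bracket, on the hole's axis (74 mm above the worktop, axes as the slicer's). The pin goes in along +x. Bush 25 mm wide, flaring from 11.5 to 19 mm inside. Behind it two steel cheeks 6 mm thick, 36 mm wide, tops 92 mm above the worktop, 20 mm apart, holes 11.5 mm; the far cheek ends at x = +36.5 mm. The 10 mm arm between them has a 12.5 mm hole, in line only when down
- blade_arm (a joint): angle of the blade arm, rad: 0 fully down on its stop (arm level, 74 mm above the worktop), growing as its handle end rises; 0.3 to 0.6 at the start. A stiff hinge holds it where it is left; a push of a few newtons on the handle moves it
- lever_grip (a point): middle of the brown round wooden handle of the blade arm, on its axis, 380 mm from the hinge axis (the handle is 100 mm long, 28 mm in diameter, along the arm). Its axes turn with the arm
- lock_pin: loose lock pin, 0.13 kg, lying on the worktop: red grip 24 mm square, 44 mm long (x = -44 to 0 mm), and steel shank 9 mm in diameter, 54 mm long (x = 0 to +54 mm, the last 8 mm tapered to 4 mm). Origin: on the grip's underside below the shoulder where the shank begins; x points to the tip; the pin's axis lies 12 mm above the origin
- pin_shoulder (a point): point on the pin's axis at the shoulder, where shank and grip meet; it comes up to lock_hole when the pin is fully in
- mug: bystander: cream striped mug, 84 mm wide, 117 mm with its handle, 95 mm tall; origin on its underside
- tumbler: bystander: clear drinking glass, 80 mm wide, 91 mm tall; origin under its centre
There are look-alikes about, which are no part of the job. Of the things shaped like the lock_pin, the red one is meant.

How it is judged:
On the way:
1. the blade arm is lowered fully onto its stop (value of joint blade_arm below 0.03 rad), for 0.2 s.
At the end, for the whole second after the job is handed in: The blade arm is down (within 0.035 rad of its stop) and the pin rests, released, through bracket and arm: its shoulder within 6 mm of the mouth of the brass bush along the hole and within 6 mm of the hole's axis, its shank along the hole within 0.15 rad (value of joint blade_arm below 0.035 rad and x of pin_shoulder in the frame of lock_hole between -0.006 and 0.006 m and y of pin_shoulder in the frame of lock_hole between -0.006 and 0.006 m and z of pin_shoulder in the frame of lock_hole between -0.006 and 0.006 m and angle between the x axis of lock_pin and the x axis of bread_slicer, either way round below 0.15 rad and linear speed of lock_pin below 0.02 m/s); the robot touches nothing.
It fails at once if the mug is moved by more than 30 mm or tipped (distance of mug from where it was at the start of the episode above 0.03 m or angle between mug's own z axis and vertical above 0.4 rad).
It fails at once if the glass is moved by more than 30 mm or tipped (distance of tumbler from where it was at the start of the episode above 0.03 m or angle between tumbler's own z axis and vertical above 0.4 rad).
It also fails if it takes over 58 s, if anything falls off the work surface, if the arm or the gripper's body presses on something with over 40 N, if the wrist force passes 120 N, or if a joint passes its speed limit or range.

## Working session

There is one attempt and no reset: what is moved stays moved. The work goes in short steps, Python scripts to look and compute and a tool call to move; the robot and the scene stay as the last step left them, time stands still between calls to the robot, and variables do not carry over. Pictures are saved under pics/ and viewed, at most 10 in all, crops included, and the job is handed in when it is done.

Besides the shell and the picture viewer there is one more tool, called after "Emit:" as name(argument=value, ...), one argument or row to a line, values as JSON. jog_arm: Moves the arm, as the interface text tells. Its arguments: {"type":"object","properties":{"dp":{"type":"array"},"dr":{"type":"array"},"gripper":{"type":"array"}},"required":["dp","dr","gripper"]}

```bash
mkdir -p pics
cat > h.py <<'E'
import numpy as np, cv2
from plant import ctrl
def grab(n):
    f=ctrl.grab_frame(n); return f
def save(im,name): cv2.imwrite('pics/'+name,cv2.cvtColor(im,cv2.COLOR_RGB2BGR))
def pts(f):
    d=f['depth'];h,w=d.shape;u,v=np.meshgrid(np.arange(w),np.arange(h));K=f['K']
    P=np.stack([(u-K[0,2])/K[0,0]*d,(v-K[1,2])/K[1,1]*d,d],-1)
    T=f['cam_to_world'];W=P@T[:3,:3].T+T[:3,3];W[d==0]=np.nan;return W
def ray(f,u,v,z):
    T=f['cam_to_world'];K=f['K'];r=T[:3,:3]@np.array([(u-K[0,2])/K[0,0],(v-K[1,2])/K[1,1],1]);o=T[:3,3]
    return o+r*(z-o[2])/r[2]
E
python3 - <<'E'
from h import *
a=grab('scene');b=grab('top')
save(a['image'],'s0.png');save(b['image'],'t0.png')
np.savez('f0.npz',sd=a['depth'],td=b['depth'],si=a['image'],ti=b['image'])
for f in(a,b):print(f['K'].round(1).tolist(),f['cam_to_world'].round(3).tolist())
s=ctrl.get_state();print(s['t'],s['tcp_pos'],s['tcp_rot'],s['gripper_width'],s['wrist_force'])
E
```

```text
[[388.6, 0.0, 279.2], [0.0, 388.6, 213.1], [0.0, 0.0, 1.0]] [[0.668, -0.426, 0.61, -0.129], [-0.744, -0.357, 0.565, -0.615], [-0.023, -0.831, -0.555, 0.624], [0.0, 0.0, 0.0, 1.0]]
[[537.7, 0.0, 274.6], [0.0, 537.7, 209.2], [0.0, 0.0, 1.0]] [[-0.17, -0.821, 0.545, -0.432], [-0.985, 0.135, -0.104, 0.13], [0.012, -0.555, -0.832, 1.492], [0.0, 0.0, 0.0, 1.0]]
0.1 [0.20453188 0.56412539 0.40362185] [[-9.40110075e-01  3.40870290e-01 -7.02036516e-04]
 [ 3.40870995e-01  9.40108685e-01 -1.62028025e-03]
 [ 1.07685227e-04 -1.76254568e-03 -9.99998441e-01]] 0.08777793460855832 [ 0.51210089 -0.6357555  -0.33385693]
```

View pics/s0.png

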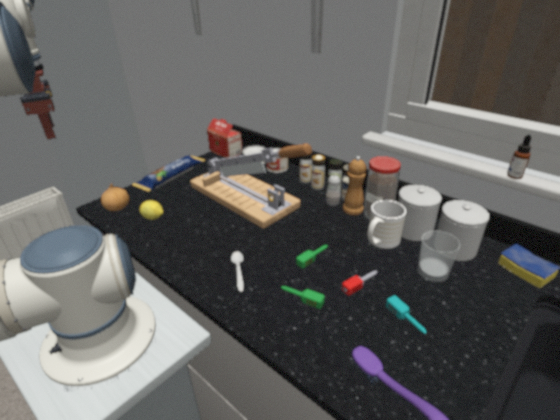

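View pics/t0.png

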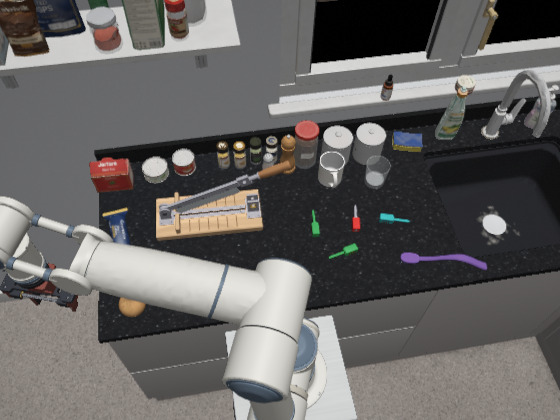

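The scene view shows the slicer at about (245,190) with its handle at (292,152), and the mug at (387,222) and glass at (438,255). Pin-shaped items in the scene view are green (312,256), green (305,296), red (358,282) and teal (406,314). Only the red one fits the description; in the top view it is at (356,220).

Run:
```python
from h import *
a=grab('scene');b=grab('top')
def up(im,x0,y0,w,h,k):return cv2.resize(im[y0:y0+h,x0:x0+w],(w*k,h*k),interpolation=cv2.INTER_CUBIC)
A=up(a['image'],185,135,135,95,3);B=up(a['image'],285,235,135,95,3);C=up(b['image'],145,150,135,95,3);D=up(b['image'],290,180,135,95,3)
im=np.vstack([np.hstack([A,B]),np.hstack([C,D])]);save(im[:, :800],'c0.png')
for n,f in(('s',a),('t',b)):
    W=pts(f);hsv=cv2.cvtColor(f['image'],cv2.COLOR_RGB2HSV)
    m=((hsv[...,0]<8)|(hsv[...,0]>172))&(hsv[...,1]>150)&(hsv[...,2]>100)
    k,l,st,c=cv2.connectedComponentsWithStats(m.astype(np.uint8))
    for i in range(1,k):
        if st[i,4]>15:
            p=W[l==i];print(n,'red',c[i].round(1),st[i],np.nanmedian(p,0).round(3),np.nanmax(p[:,2]).round(3))
            if abs(np.nanmedian(p[:,2]))<.05: print('  ray z.024',ray(f,*c[i],.024).round(4),'rect',cv2.minAreaRect(np.argwhere(l==i)[:,::-1].astype(np.float32)))
    # board: beech
    g=(W[...,2]>.027)&(W[...,2]<.042)&(W[...,0]>.3)&(W[...,0]<.85)&(W[...,1]>.05)&(W[...,1]<.7)
    q=W[g][:,:2].astype(np.float32)
    print('board',len(q),cv2.minAreaRect(q*1000),np.median(W[g][:,2]))
    # handle brown / high points
    g=(W[...,2]>.14)&(W[...,2]<.4)&(hsv[...,0]<18)&(hsv[...,1]>90)&(W[...,0]<.85)&(W[...,1]>-.1)&(W[...,1]<.5)&(W[...,0]>.4)
    k,l,st,c=cv2.connectedComponentsWithStats(g.astype(np.uint8))
    for i in range(1,k):
        if st[i,4]>30:print('brown',c[i].round(1),st[i,:],np.nanmedian(W[l==i],0).round(3),np.nanmin(W[l==i],0).round(3),np.nanmax(W[l==i],0).round(3))
```

```text
s red [221.7 129.9] [209 120  25  20 135] [0.721 0.428 0.094] 0.117
s red [220.2 147.7] [216 146   8   5  16] [0.706 0.446 0.033] 0.043
  ray z.024 [0.7168 0.4605 0.024 ] rect ((219.5500030517578, 148.15000915527344), (3.7947328090667725, 6.640782833099365), 71.56504821777344)
s red [385.4 170. ] [370 166  29   7  77] [ 0.701 -0.219  0.158] 0.163
s red [352. 284.] [342 275  21  20 245] [ 0.432 -0.309  0.02 ] 0.026
  ray z.024 [ 0.426  -0.3103  0.024 ] rect ((351.95587158203125, 283.92645263671875), (14.57737922668457, 18.521846771240234), 59.036251068115234)
board 2676 ((568.0645141601562, 377.9088439941406), (660.9424438476562, 530.0115966796875), 88.03459167480469) 0.03178951884005882
brown [295.1 150.9] [279 144  33  14 324] [ 0.526 -0.066  0.23 ] [ 0.519 -0.1    0.202] [ 0.543 -0.008  0.254]
t red [173.5   2. ] [165   0  18   5  57] [0.682 0.166 0.718] 0.723
t red [308.6 136.5] [296 132  23   8  33] [ 0.701 -0.197  0.161] 0.166
t red [108.3 167.1] [ 90 157  37  19 399] [0.726 0.463 0.102] 0.13
t red [355.8 222.8] [352 217   8  14  85] [ 0.436 -0.304  0.022] 0.028
  ray z.024 [ 0.4348 -0.3037  0.024 ] rect ((355.5, 223.5), (13.0, 7.0), 90.0)
board 3607 ((656.69091796875, 374.535888671875), (649.1807861328125, 384.10711669921875), 89.96184539794922) 0.03351367666341165
brown [274.9 169.5] [258 161  33  18 291] [ 0.531 -0.052  0.234] [ 0.518 -0.098  0.198] [ 0.551 -0.003  0.256]
```

View pics/c0.png

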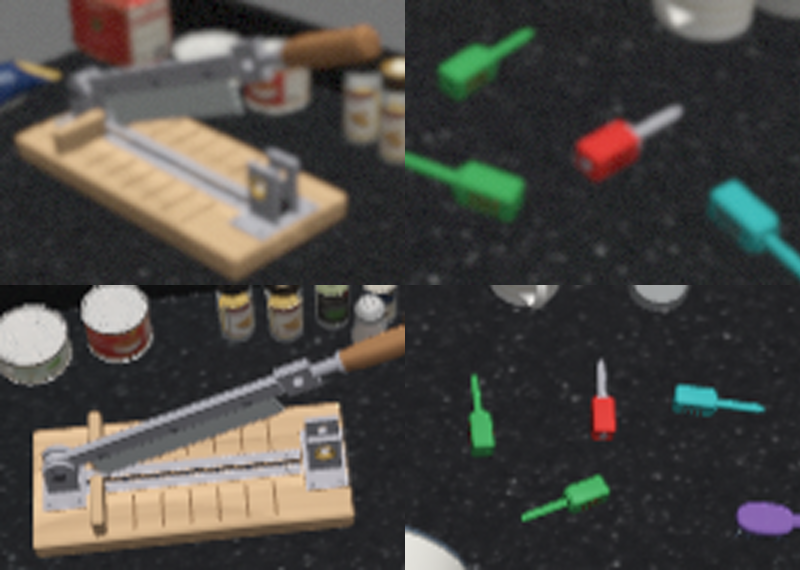

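The crops show the red pin at scene (352,284) with its shank pointing away from the robot, distinct from the green and teal ones. The bracket's brass bush is at scene (271,198) and top (252,301/3+150). I'll measure poses precisely.

Run:
```python
from h import *
a=grab('scene');b=grab('top')
def pca(q):
    c=q.mean(0);return c,np.linalg.svd(q-c)[2][0] if len(q)<3000 else None
for n,f in(('s',a),('t',b)):
    W=pts(f);hsv=cv2.cvtColor(f['image'],cv2.COLOR_RGB2HSV)
    g=(W[...,2]>.028)&(W[...,2]<.040)&(hsv[...,0]>8)&(hsv[...,0]<24)&(hsv[...,1]>60)&(hsv[...,2]>120)&(W[...,0]>.4)&(W[...,0]<.75)&(W[...,1]>0)&(W[...,1]<.5)
    g=cv2.morphologyEx(g.astype(np.uint8),cv2.MORPH_CLOSE,np.ones((7,7)))
    k,l,st,c=cv2.connectedComponentsWithStats(g);i=1+np.argmax(st[1:,4])
    m=(l==i);hull=cv2.convexHull(np.argwhere(m)[:,::-1].astype(np.float32))[:,0]
    q=np.array([ray(f,u,v,.034)[:2] for u,v in hull],np.float32)
    print(n,'board rect mm',cv2.minAreaRect(q*1000),cv2.boxPoints(cv2.minAreaRect(q*1000)).round().tolist())
    q=W[m&(abs(W[...,2]-.034)<.006)][:,:2].astype(np.float32)*1000
    print('  cloud',cv2.minAreaRect(q))
    # handle
    g=(W[...,2]>.14)&(W[...,2]<.4)&(hsv[...,0]<18)&(hsv[...,1]>90)&(W[...,0]<.62)&(W[...,1]>-.13)&(W[...,1]<.1)&(W[...,0]>.4)
    p=W[g];c,d=pca(p);t=(p-c)@d;print('  handle c',c.round(4),'d',d.round(3),'len',np.percentile(t,[0,2,98,100]).round(3))
    # bracket: high points near bracket
    g=(W[...,2]>.086)&(W[...,2]<.098)&(W[...,1]>0)&(W[...,1]<.14)&(W[...,0]>.45)&(W[...,0]<.66)
    p=W[g];print('  cheek tops',len(p),cv2.minAreaRect(p[:,:2].astype(np.float32)*1000) if len(p)>3 else '')
    # brass
    g=(hsv[...,0]>12)&(hsv[...,0]<28)&(hsv[...,1]>90)&(W[...,2]>.055)&(W[...,2]<.095)&(W[...,1]>0)&(W[...,1]<.14)&(W[...,0]>.45)&(W[...,0]<.66)
    p=W[g];print('  brass',len(p),p.mean(0).round(4) if len(p) else '',p.min(0).round(3),p.max(0).round(3),np.argwhere(g).mean(0)[::-1])
    # pin
    m=((hsv[...,0]<8)|(hsv[...,0]>172))&(hsv[...,1]>130)&(hsv[...,2]>80)&(W[...,0]<.5)&(W[...,0]>.38)&(abs(W[...,1]+.305)<.05)
    p=W[m];top=p[p[:,2]>.019];print('  grip top',len(top),np.median(top[:,2]),cv2.minAreaRect(top[:,:2].astype(np.float32)*1000))
    uv=np.argwhere(m&(W[...,2]>.017))[:,::-1];print('  grip ray', ray(f,*uv.mean(0),.024).round(4))
    s=(~m)&(hsv[...,2]>110)&(hsv[...,1]<70)&(W[...,0]>.42)&(W[...,0]<.54)&(abs(W[...,1]+.305)<.05)
    k,l,st,c=cv2.connectedComponentsWithStats(s.astype(np.uint8));i=1+np.argmax(st[1:,4])
    uv=np.argwhere(l==i)[:,::-1];q=np.array([ray(f,u,v,.014) for u,v in uv]);c,d=pca(q)
    print('  shank',len(q),c.round(4),'yaw',np.arctan2(d[1],d[0]) if d[0]>0 else np.arctan2(-d[1],-d[0]),q.min(0).round(3),q.max(0).round(3))
    for nm,y0,y1,x0,x1 in(('mug',-.3,-.1,.5,.75),('glass',-.45,-.28,.5,.75)):
        g=(W[...,2]>.03)&(W[...,2]<.13)&(W[...,0]>x0)&(W[...,0]<x1)&(W[...,1]>y0)&(W[...,1]<y1)
        p=W[g];print('  ',nm,np.percentile(p,[1,50,99],axis=0).round(3).tolist())
```

```text
s board rect mm ((501.6128845214844, 158.7918243408203), (329.4926452636719, 72.96397399902344), 87.37702178955078) [[458.0, -4.0], [531.0, -7.0], [546.0, 322.0], [473.0, 325.0]]
  cloud ((502.3258972167969, 165.46719360351562), (333.6847229003906, 63.7385139465332), 87.26438903808594)
  handle c [ 0.5277 -0.065   0.2304] d [ 0.012 -0.924  0.383] len [-0.105 -0.057  0.037  0.038]
  cheek tops 55 ((544.6405029296875, 69.55812072753906), (138.57763671875, 34.10404968261719), 84.04801940917969)
  brass 13 [0.5216 0.0221 0.0677] [0.519 0.011 0.06 ] [0.524 0.027 0.076] [269.61538462 197.84615385]
  grip top 143 0.02190961533448821 ((434.89459228515625, -306.8832092285156), (23.644718170166016, 40.94126892089844), 75.6959457397461)
  grip ray [ 0.4299 -0.3087  0.024 ]
  shank 76 [ 0.4835 -0.3179  0.014 ] yaw -0.23808772322054447 [ 0.462 -0.327  0.014] [ 0.508 -0.305  0.014]
   mug [[0.57, -0.299, 0.032], [0.691, -0.235, 0.081], [0.742, -0.117, 0.128]]
   glass [[0.566, -0.449, 0.031], [0.679, -0.389, 0.08], [0.745, -0.282, 0.123]]
t board rect mm ((544.6116943359375, 164.18321228027344), (
[... 292 characters left out ...]
6] len [-0.053 -0.049  0.045  0.046]
  cheek tops 60 ((550.8704833984375, 66.83341979980469), (138.9118194580078, 35.935970306396484), 77.40349578857422)
  brass 17 [0.5228 0.0184 0.07  ] [0.52  0.009 0.06 ] [0.527 0.028 0.083] [252.94117647 206.        ]
  grip top 66 0.022638895003027293 ((435.02691650390625, -303.1229248046875), (23.197973251342773, 41.05595397949219), 76.45851135253906)
  grip ray [ 0.4342 -0.3029  0.024 ]
  shank 33 [ 0.4863 -0.3155  0.014 ] yaw -0.24499007795006372 [ 0.466 -0.323  0.014] [ 0.509 -0.307  0.014]
   mug [[0.573, -0.299, 0.031], [0.694, -0.243, 0.082], [0.744, -0.106, 0.127]]
   glass [[0.567, -0.449, 0.031], [0.684, -0.387, 0.088], [0.748, -0.281, 0.124]]
```

Measured poses:
- **Slicer:** centre (0.545, 0.164), yaw −0.045, arm angle about 0.395 rad. The handle top is at 0.233, which matches.
- **Bush mouth:** about (0.518, 0.020, 0.074).
- **Pin:** grip centre (0.435, −0.305), yaw −0.24.

First I'll close the fingers and travel above the handle.

Emit:
jog_arm(
  dp=[
    [0,0,-0.1],
    [-0.1,-0.09,-0.07],
    [-0.1,-0.09,0],
    [-0.1,-0.09,0],
    [-0.1,-0.09,0],
    [-0.1,-0.09,0],
    [-0.1,-0.09,0],
    [-0.1,-0.09,0],
    [-0.1,-0.09,0],
    [-0.1,-0.09,0],
    [-0.1,-0.09,0],
    [-0.1,-0.09,0],
  ],
  dr=[
    [0,0,0],
    [0,0,0],
    [0,0,0],
    [0,0,0],
    [0,0,0],
    [0,0,0],
    [0,0,0],
    [0,0,0],
    [0,0,0],
    [0,0,0],
    [0,0,0],
    [0,0,0],
  ],
  gripper=[0,0,0,0,0,0,0,0,0,0,0,0],
)

```text
t: 1.5
tcp_pos: [0.4138, 0.1708, 0.4558]
tcp_rot: [[-0.94, 0.341, 0.001], [0.341, 0.94, 0.0], [-0.0, 0.0, -1.0]]
wrist_force: [0.8, 0.9, -0.1]
gripper_width: 0.0006
grip_force: 0.0
```

Emit:
jog_arm(
  dp=[
    [-0.1,-0.09,0],
    [-0.1,-0.09,0],
    [-0.1,-0.09,0],
    [-0.1,-0.09,0],
    [-0.1,-0.09,0],
    [-0.1,-0.09,0],
    [-0.054,-0.082,0],
    [0,0,0],
    [0,0,0],
    [0,0,0],
    [0,0,0],
  ],
  dr=[
    [0,0,0],
    [0,0,0],
    [0,0,0],
    [0,0,0],
    [0,0,0],
    [0,0,0],
    [0,0,0],
    [0,0,-0.2],
    [0,0,-0.2],
    [0,0,-0.18],
    [0,0,0],
  ],
  gripper=[0,0,0,0,0,0,0,0,0,0,0],
)

```text
t: 2.6
tcp_pos: [0.5344, -0.0701, 0.4555]
tcp_rot: [[-0.999, 0.044, -0.0], [0.044, 0.999, 0.0], [0.0, 0.0, -1.0]]
wrist_force: [-1.2, 0.6, 0.2]
gripper_width: 0.0005
grip_force: 0.0
```

Run:
```python
from h import *
s=ctrl.get_state();print(s['t'],s['tcp_pos'].round(4),s['tcp_rot'].round(3).tolist(),s['gripper_width'],s['wrist_force'].round(2),s['qpos'].round(2))
```

```text
2.6 [ 0.5344 -0.0701  0.4555] [[-0.999, 0.044, -0.0], [0.044, 0.999, 0.0], [0.0, 0.0, -1.0]] 0.0005324073854896317 [-1.25  0.56  0.19] [-0.19 -0.06  1.29 -0.    1.91 -1.72]
```

Emit:
jog_arm(
  dp=[
    [0,0,0.08],
    [0,0,0.05],
    [0,0,0.05],
    [0,0,0.05],
    [0,0,0.05],
    [0,0,0.05],
    [0,0,0.05],
    [0,0,0.05],
    [0,0,0.05],
    [0,0,0.05],
    [0,0,0.03],
    [0,0,0],
  ],
  dr=[
    [0,0,0],
    [0,0,0],
    [0,0,0],
    [0,0,0],
    [0,0,0],
    [0,0,0],
    [0,0,0],
    [0,0,0],
    [0,0,0],
    [0,0,0],
    [0,0,0],
    [0,0,0],
  ],
  gripper=[0,0,0,0,0,0,0,0,0,0,0,0],
)

```text
t: 3.8
tcp_pos: [0.534, -0.0698, 0.2854]
tcp_rot: [[-0.999, 0.044, -0.003], [0.044, 0.999, 0.001], [0.003, 0.001, -1.0]]
wrist_force: [0.3, -0.3, -0.2]
gripper_width: 0.0004
grip_force: 0.0
```

Emit:
jog_arm(
  dp=[
    [0,0,0.02],
    [0,0,0.02],
    [0,0,0.01],
    [0,0,0],
  ],
  dr=[
    [0,0,0],
    [0,0,0],
    [0,0,0],
    [0,0,0],
  ],
  gripper=[0,0,0,0],
)

```text
t: 4.2
tcp_pos: [0.5343, -0.0698, 0.2722]
tcp_rot: [[-0.999, 0.044, -0.0], [0.044, 0.999, 0.0], [0.0, 0.0, -1.0]]
wrist_force: [-0.2, 0.1, -0.8]
gripper_width: 0.0006
grip_force: 0.0
```

Emit:
jog_arm(
  dp=[
    [0,0,0.01],
    [0,0,0.01],
    [0,0,0.01],
    [0,0,0],
  ],
  dr=[
    [0,0,0],
    [0,0,0],
    [0,0,0],
    [0,0,0],
  ],
  gripper=[0,0,0,0],
)

```text
t: 4.6
tcp_pos: [0.5342, -0.0698, 0.2696]
tcp_rot: [[-0.999, 0.044, 0.004], [0.044, 0.999, -0.001], [-0.004, -0.001, -1.0]]
wrist_force: [-12.4, 1.9, 24.7]
gripper_width: 0.0003
grip_force: 12.8
```

Run:
```python
from h import *
a=grab('scene');b=grab('top')
A=cv2.resize(a['image'][110:250,180:380],(600,420));save(A,'s1.png')
s=ctrl.get_state();print(s['tcp_pos'],s['wrist_force'])
W=pts(a);hsv=cv2.cvtColor(a['image'],cv2.COLOR_RGB2HSV)
g=(W[...,2]>.05)&(W[...,2]<.3)&(hsv[...,0]<18)&(hsv[...,1]>90)&(W[...,0]<.6)&(W[...,1]>-.14)&(W[...,1]<-.03)&(W[...,0]>.4)
p=W[g];print(len(p),p.mean(0),p.min(0),p.max(0))
```

```text
[ 0.53415072 -0.06980497  0.26963169] [-12.46753118   1.57969978  24.70450177]
1116 [ 0.5229449  -0.09195601  0.16555275] [ 0.49770373 -0.13597552  0.06197226] [ 0.56185909 -0.03128868  0.26281794]
```

View pics/s1.png

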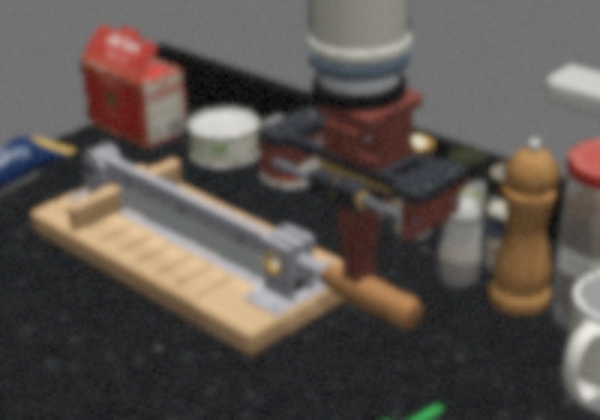

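The arm is level in the bracket (brass mouth at crop (272,265)) and resting on its stop, with fingertips at 0.0876 and 25 N. Next I'll lift and go above the pin.

Emit:
jog_arm(
  dp=[
    [0,0,-0.05],
    [0,0,-0.11],
    [0,0,-0.11],
    [0.049,-0.133,0],
    [0.049,-0.133,0],
    [0.049,-0.133,0],
    [0.049,-0.133,0],
    [0.049,-0.133,0],
    [0.049,-0.133,0],
    [0,0,0],
    [0,0,0],
    [0,0,0],
  ],
  dr=[
    [0,0,0],
    [0,0,0],
    [0,0,0],
    [0,0,0],
    [0,0,0],
    [0,0,0],
    [0,0,0],
    [0,0,0],
    [0,0,0],
    [0,0,0.19],
    [0,0,0.184],
    [0,0,0],
  ],
  gripper=[0,0,0,0.6,0.6,0.6,0.6,0.6,0.6,0.6,0.6,0.6],
)

```text
t: 5.9
tcp_pos: [0.4355, -0.3057, 0.3446]
tcp_rot: [[-0.971, 0.239, -0.0], [0.239, 0.971, 0.0], [0.0, 0.0, -1.0]]
wrist_force: [0.2, 0.3, 0.2]
gripper_width: 0.0528
grip_force: 0.0
```

Run:
```python
from h import *
a=grab('scene');b=grab('top')
s=ctrl.get_state();R=s['tcp_rot'];print(s['t'],s['tcp_pos'].round(4),np.arctan2(R[1,1],R[0,1]),s['wrist_force'].round(1))
print('move tool m',(R.T@(np.array([.435,-.305,.185])-s['tcp_pos'])).round(4))
save(cv2.resize(a['image'][120:340,240:440],(600,660))[:600],'s2.png')
# arm angle: top view cloud over blade arm near bracket / handle
for f in (a,b):
    W=pts(f);hsv=cv2.cvtColor(f['image'],cv2.COLOR_RGB2HSV)
    g=(W[...,2]>.06)&(W[...,2]<.3)&(hsv[...,0]<18)&(hsv[...,1]>90)&(W[...,0]<.6)&(W[...,1]>-.14)&(W[...,1]<-.03)&(W[...,0]>.48)
    p=W[g]
    if len(p)>3: print('handle',len(p),np.median(p,0).round(4),p.min(0).round(3),p.max(0).round(3))
    g=(hsv[...,0]>12)&(hsv[...,0]<28)&(hsv[...,1]>90)&(W[...,2]>.055)&(W[...,2]<.095)&(W[...,1]>0)&(W[...,1]<.05)&(W[...,0]>.49)&(W[...,0]<.56)
    uv=np.argwhere(g)[:,::-1]
    if len(uv): 
        c=uv.mean(0);print('brass',len(uv),W[g].mean(0).round(4),ray(f,*c,.074).round(4))
    # near cheek face points
    g=(W[...,2]>.05)&(W[...,2]<.09)&(W[...,1]>.0)&(W[...,1]<.04)&(W[...,0]>.505)&(W[...,0]<.535)
    p=W[g];print('face',len(p),np.median(p,0).round(4),p[:,1].min().round(4),p[:,1].max().round(4))
    g=(W[...,2]>.088)&(W[...,2]<.097)&(W[...,1]>-.01)&(W[...,1]<.05)&(W[...,0]>.5)&(W[...,0]<.58)
    p=W[g];print('tops',len(p),cv2.minAreaRect(p[:,:2].astype(np.float32)*1000))
```

```text
6.0 [ 0.4358 -0.3051  0.3447] 1.33353551573934 [ 0.4 -0.2 -0.4]
move tool m [ 8.000e-04 -1.000e-04  1.597e-01]
handle 346 [ 0.5262 -0.095   0.0799] [ 0.518 -0.136  0.061] [ 0.543 -0.036  0.088]
brass 13 [0.5219 0.021  0.066 ] [0.5126 0.0119 0.074 ]
face 126 [0.5245 0.0151 0.0731] 0.0001 0.034
tops 66 ((540.2785034179688, 14.904176712036133), (35.91514587402344, 33.57770538330078), 85.18445587158203)
handle 245 [ 0.5295 -0.0821  0.0818] [ 0.518 -0.132  0.066] [ 0.551 -0.034  0.092]
brass 16 [0.5221 0.0189 0.0705] [0.5197 0.0192 0.074 ]
face 91 [0.5252 0.0198 0.0725] 0.0006 0.0372
tops 68 ((539.3825073242188, 19.234455108642578), (34.80323028564453, 55.32434844970703), 1.455688714981079)
```

View pics/s2.png

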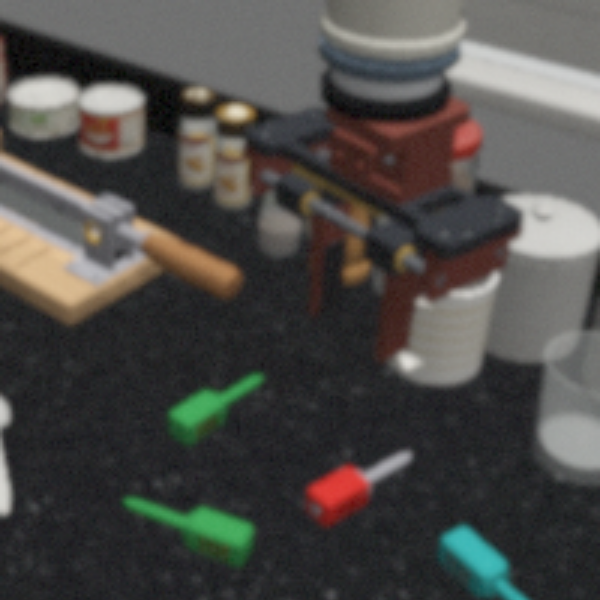

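The arm stays down, and the open gripper is over the red pin (crop (338,495)) clear of its neighbours. I'll descend and grip.

Emit:
jog_arm(
  dp=[
    [0,0,0.12],
    [0,0,0.12],
    [0,0,0.12],
    [0,0,0.08],
    [0.003,0,0.05],
    [0,0,0.03],
    [0,0,0.012],
    [0,0,0],
    [0,0,0],
    [0,0,0],
    [0,0,0],
    [0,0,0],
  ],
  dr=[
    [0,0,0],
    [0,0,0],
    [0,0,0],
    [0,0,0],
    [0,0,0],
    [0,0,0],
    [0,0,0],
    [0,0,0],
    [0,0,0],
    [0,0,0],
    [0,0,0],
    [0,0,0],
  ],
  gripper=[0.6,0.6,0.6,0.6,0.6,0.6,0.6,0.6,0,0,0,0],
)

```text
t: 7.2
tcp_pos: [0.435, -0.305, 0.1855]
tcp_rot: [[-0.971, 0.238, 0.001], [0.238, 0.971, -0.0], [-0.001, -0.0, -1.0]]
wrist_force: [0.5, 0.7, 0.8]
gripper_width: 0.024
grip_force: 0.6
```

Emit:
jog_arm(
  dp=[
    [0,0,0],
    [0,0,0],
    [0,0,-0.02],
  ],
  dr=[
    [0,0,0],
    [0,0,0],
    [0,0,0],
  ],
  gripper=[0,0,0],
)

```text
t: 7.5
tcp_pos: [0.4345, -0.3047, 0.1902]
tcp_rot: [[-0.971, 0.238, -0.002], [0.238, 0.971, 0.001], [0.002, 0.001, -1.0]]
wrist_force: [-0.2, 0.1, -1.7]
gripper_width: 0.0237
grip_force: 30.0
```

The red grip is held (24 mm wide, 30 N). I'll lift it to hole height, turn it square to the slicer and carry it in front of the bracket.

Emit:
jog_arm(
  dp=[
    [0,0,-0.095],
    [0,0,-0.096],
    [0,0,0],
    [0,0,0],
    [0.016,0.08,0],
    [0.016,0.136,0],
    [0.016,0.136,0],
    [0.016,0.136,0],
    [0.016,0.136,0],
    [0.016,0.136,0],
    [0.016,0.136,0],
    [0.016,0.136,0],
  ],
  dr=[
    [0,0,0],
    [0,0,0],
    [0,0,-0.187],
    [0,0,-0.187],
    [0,0,0],
    [0,0,0],
    [0,0,0],
    [0,0,0],
    [0,0,0],
    [0,0,0],
    [0,0,0],
    [0,0,0],
  ],
  gripper=[0,0,0,0,0,0,0,0,0,0,0,0],
)

```text
t: 8.7
tcp_pos: [0.4095, 0.0075, 0.2484]
tcp_rot: [[-0.999, 0.044, 0.0], [0.044, 0.999, -0.0], [-0.0, -0.0, -1.0]]
wrist_force: [0.6, 0.2, -1.6]
gripper_width: 0.0238
grip_force: 30.0
```

Emit:
jog_arm(
  dp=[
    [0,0.06,0],
    [0,0,0],
    [0,0,0],
  ],
  dr=[
    [0,0,0],
    [0,0,0],
    [0,0,0],
  ],
  gripper=[0,0,0],
)

```text
t: 9.0
tcp_pos: [0.4108, 0.024, 0.2483]
tcp_rot: [[-0.999, 0.043, -0.0], [0.043, 0.999, -0.001], [0.0, -0.001, -1.0]]
wrist_force: [-0.2, -0.1, -0.2]
gripper_width: 0.0236
grip_force: 30.0
```

Run:
```python
from h import *
a=grab('scene');b=grab('top')
s=ctrl.get_state();R=s['tcp_rot'];print(s['t'],s['tcp_pos'].round(4),np.arctan2(R[1,1],R[0,1]),s['grip_force'])
A=cv2.resize(a['image'][150:250,200:330],(520,400));B=cv2.resize(b['image'][170:270,210:280],(280,400))
save(np.hstack([A,B]),'s3.png')
for f in (a,b):
    W=pts(f);hsv=cv2.cvtColor(f['image'],cv2.COLOR_RGB2HSV)
    g=(hsv[...,1]<90)&(hsv[...,2]>80)&(W[...,2]>.066)&(W[...,2]<.09)&(abs(W[...,1]-.022)<.03)&(W[...,0]>.43)&(W[...,0]<.51)
    p=W[g]
    if len(p)>5:
        c=np.median(p,0);d=np.linalg.svd(p-p.mean(0))[2][0];print('shank',len(p),c.round(4),d.round(3),p.min(0).round(3),p.max(0).round(3))
    g=((hsv[...,0]<6)|(hsv[...,0]>174))&(hsv[...,1]>170)&(W[...,2]>.05)&(W[...,2]<.1)&(abs(W[...,1]-.022)<.04)&(W[...,0]>.37)&(W[...,0]<.45)
    p=W[g]
    if len(p)>5:print('grip',len(p),np.median(p,0).round(4),p.min(0).round(3),p.max(0).round(3))
```

```text
9.1 [0.4109 0.0232 0.2483] 1.5257005537372594 29.99910056591034
shank 47 [0.458  0.0169 0.0747] [-0.999 -0.029  0.031] [0.431 0.009 0.07 ] [0.485 0.023 0.081]
grip 92 [0.3974 0.0193 0.0832] [0.388 0.006 0.067] [0.417 0.04  0.099]
```

View pics/s3.png

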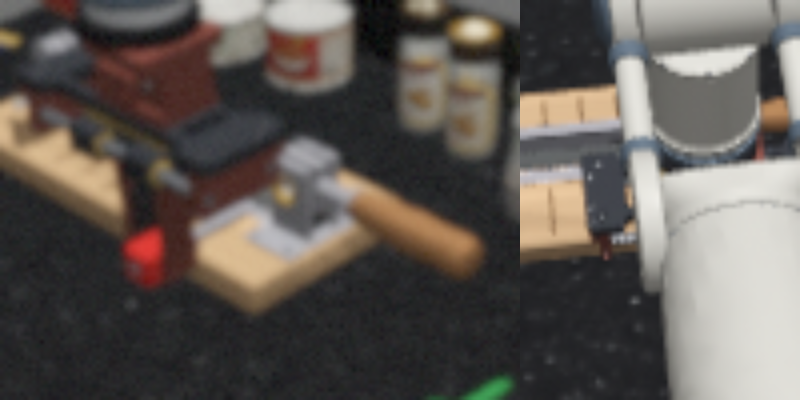

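The pin is held level, with the red grip at crop (145,258) and the shank pointing at the brass mouth (282,190). I'll nudge it +2 mm in y and 0.6 mm down, then start inserting while watching the forces.

Emit:
jog_arm(
  dp=[
    [0,0.006,0.002],
    [-0.05,0,0],
    [-0.04,0,0],
    [-0.02,0,0],
    [-0.02,0,0],
    [-0.02,0,0],
    [0,0,0],
  ],
  dr=[
    [0,0,0],
    [0,0,0],
    [0,0,0],
    [0,0,0],
    [0,0,0],
    [0,0,0],
    [0,0,0],
  ],
  gripper=[0,0,0,0,0,0,0],
)

```text
t: 9.8
tcp_pos: [0.4564, 0.0234, 0.2477]
tcp_rot: [[-0.999, 0.045, 0.0], [0.045, 0.999, -0.001], [-0.0, -0.001, -1.0]]
wrist_force: [0.7, -1.5, -1.0]
gripper_width: 0.0238
grip_force: 30.0
```

Run:
```python
from h import *
s=ctrl.get_state();print(s['tcp_pos'].round(4),s['wrist_force'].round(2),s['moment'].round(2))
```

```text
[0.4564 0.0234 0.2477] [ 0.69 -1.46 -0.95] [-0.22 -0.11 -0.09]
```

Emit:
jog_arm(
  dp=[
    [-0.015,0,0],
    [-0.015,0,0],
    [-0.015,0,0],
    [0,0,0],
  ],
  dr=[
    [0,0,0],
    [0,0,0],
    [0,0,0],
    [0,0,0],
  ],
  gripper=[0,0,0,0],
)

```text
t: 10.2
tcp_pos: [0.4699, 0.023, 0.2476]
tcp_rot: [[-0.999, 0.044, 0.001], [0.044, 0.999, -0.001], [-0.001, -0.001, -1.0]]
wrist_force: [1.7, -4.2, -2.9]
gripper_width: 0.0239
grip_force: 30.0
```

Emit:
jog_arm(
  dp=[
    [0,-0.003,0.002],
    [-0.015,0,0],
    [-0.015,0,0],
    [-0.015,0,0],
    [0,0,0],
  ],
  dr=[
    [0,0,0],
    [0,0,0],
    [0,0,0],
    [0,0,0],
    [0,0,0],
  ],
  gripper=[0,0,0,0,0],
)

```text
t: 10.7
tcp_pos: [0.4835, 0.0218, 0.2472]
tcp_rot: [[-0.999, 0.044, 0.001], [0.044, 0.999, 0.0], [-0.001, 0.0, -1.0]]
wrist_force: [0.0, -0.7, -0.6]
gripper_width: 0.0239
grip_force: 30.0
```

Forces are small. I'll continue to the shoulder at about x = 0.496.

Emit:
jog_arm(
  dp=[
    [-0.012,0,0],
    [-0.012,0,0],
    [-0.01,0,0],
    [0,0,0],
  ],
  dr=[
    [0,0,0],
    [0,0,0],
    [0,0,0],
    [0,0,0],
  ],
  gripper=[0,0,0,0],
)

```text
t: 11.1
tcp_pos: [0.4935, 0.0213, 0.2471]
tcp_rot: [[-0.999, 0.044, 0.0], [0.044, 0.999, 0.0], [-0.0, 0.0, -1.0]]
wrist_force: [0.7, -0.5, -1.2]
gripper_width: 0.0239
grip_force: 30.0
```

Emit:
jog_arm(
  dp=[
    [-0.006,0,0],
    [-0.006,0,0],
    [0,0,0],
  ],
  dr=[
    [0,0,0],
    [0,0,0],
    [0,0,0],
  ],
  gripper=[0,0,0],
)

```text
t: 11.4
tcp_pos: [0.4968, 0.0212, 0.2471]
tcp_rot: [[-0.999, 0.044, 0.0], [0.044, 0.999, 0.0], [-0.0, 0.0, -1.0]]
wrist_force: [-0.2, -0.2, -0.4]
gripper_width: 0.0239
grip_force: 30.0
```

Emit:
jog_arm(
  dp=[
    [-0.006,0,0],
    [-0.006,0,0],
    [0,0,0],
  ],
  dr=[
    [0,0,0],
    [0,0,0],
    [0,0,0],
  ],
  gripper=[0,0,0],
)

```text
t: 11.7
tcp_pos: [0.4987, 0.0211, 0.2471]
tcp_rot: [[-0.999, 0.044, -0.008], [0.044, 0.999, 0.0], [0.008, -0.0, -1.0]]
wrist_force: [-15.3, -0.1, 8.3]
gripper_width: 0.0238
grip_force: 30.0
```

The shoulder is firmly against the bush (15 N). I'll relax, release and retreat upward.

Emit:
jog_arm(
  dp=[
    [0.004,0,0],
    [0,0,0],
    [0,0,0],
    [0,0,0],
    [0,0,0],
    [0,0,-0.03],
    [0,0,-0.1],
    [0,0,-0.12],
    [0,0,-0.12],
    [0.1,0,-0.05],
    [0,0.1,0],
    [0,0.1,0],
  ],
  dr=[
    [0,0,0],
    [0,0,0],
    [0,0,0],
    [0,0,0],
    [0,0,0],
    [0,0,0],
    [0,0,0],
    [0,0,0],
    [0,0,0],
    [0,0,0],
    [0,0,0],
    [0,0,0],
  ],
  gripper=[0,0,0.6,0.6,0.6,0.6,0.6,0.6,0.6,0.6,0.6,0.6],
)

```text
t: 12.9
tcp_pos: [0.4713, 0.0825, 0.3755]
tcp_rot: [[-0.999, 0.046, 0.004], [0.046, 0.999, 0.0], [-0.004, 0.001, -1.0]]
wrist_force: [0.3, 0.2, -0.9]
gripper_width: 0.0528
grip_force: 0.0
```

Run:
```python
from h import *
a=grab('scene');b=grab('top')
s=ctrl.get_state();print(s['t'],s['tcp_pos'].round(3),s['wrist_force'].round(1),s['gripper_width'])
A=cv2.resize(a['image'][150:250,200:330],(520,400));B=cv2.resize(b['image'][170:270,210:280],(280,400))
save(np.hstack([A,B]),'s4.png')
for f in (a,b):
    W=pts(f);hsv=cv2.cvtColor(f['image'],cv2.COLOR_RGB2HSV)
    g=((hsv[...,0]<6)|(hsv[...,0]>174))&(hsv[...,1]>150)&(W[...,2]>.05)&(W[...,2]<.1)&(abs(W[...,1]-.022)<.03)&(W[...,0]>.45)&(W[...,0]<.53)
    p=W[g]
    if len(p)>5:print('grip',len(p),np.median(p,0).round(4),p.min(0).round(3),p.max(0).round(3))
    g=(W[...,2]>.06)&(W[...,2]<.3)&(hsv[...,0]<18)&(hsv[...,1]>90)&(W[...,0]<.6)&(W[...,1]>-.14)&(W[...,1]<-.03)&(W[...,0]>.48)
    p=W[g]
    if len(p)>5:print('handle',len(p),np.median(p,0).round(4),p.max(0).round(3))
```

```text
13.0 [0.471 0.084 0.374] [ 0.9  0.6 -0.7] 0.05262776669302299
grip 123 [0.492  0.0116 0.0762] [0.474 0.005 0.061] [0.515 0.026 0.082]
handle 342 [ 0.5264 -0.0954  0.0799] [ 0.544 -0.037  0.087]
handle 220 [ 0.5288 -0.0873  0.0823] [ 0.55  -0.043  0.095]
```

View pics/s4.png

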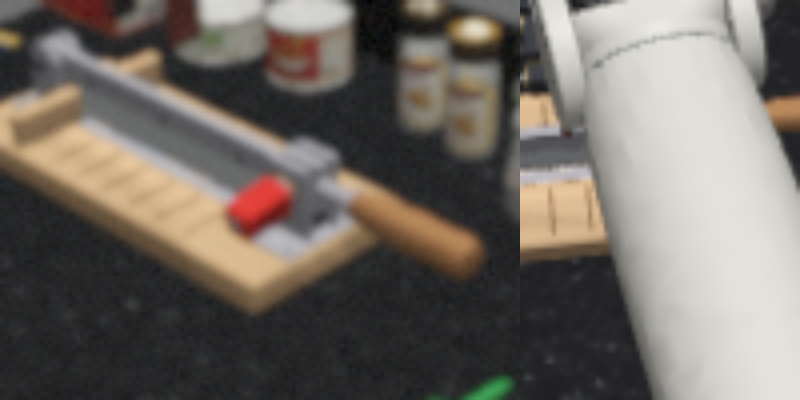

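The red grip at crop (260,205) sits against the bracket with its shank through it. The handle is level at z ≈ 0.08 and the gripper is clear.

```bash
python3 -c "
from plant import ctrl
print(ctrl.close_job())"
```

```text
the job is handed in; nothing more can be done
None
```

The blade arm is down on its stop, the red pin is through the bracket and arm with its handle against the bush and released, and the job was handed in at about 13 s; the hand-in returned no verdict.

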